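# Free the table-marker plate with the spring-bar fork

## Task

Take the forked tool out of its block, straddle the spring bar of the brass marker stand with its prongs, and push the bar's collar sideways towards the spring barrel until the marker plate drops free into the stand's foot. Find the collar by feel and press gently: never ram the bar against its end stop or jam the tool against the stand. Then hang the tool back in its block as it was, touching the stand and plate with the tool only and leaving the other things where they are.

Things in the scene. Friction and masses are not known exactly. Their poses are not given: they have to be found in the camera images.
- stand: Brass marker stand, fixed; origin at table level under the centre of its 90 (x) x 180 (y) x 12 mm foot; z up. A round steel spring bar, 6 mm thick, runs along y at x = 0, 109 mm up, through two lugs (6 mm thick, x -24 to 8, z 100 to 118 mm) at y = -55 and -35 mm, the plate's eye between them. A rear beam (x -34 to -22, z 101 to 117 mm) stands on two columns. Max push on it by the tool: 15 N.
- bar_gap (a point): Point on the bar's axis, 109 mm up, stand frame x 0, y -25 mm: middle of the always-bare length where the prongs go down over the bar, 7 mm from the +y lug's face and at least 7 mm from the collar. Fixed; axes as the stand's, +y the way to push.
- collar_zone (a point): Point on the bar's axis, stand frame y -7 mm, 109 mm up; fixed. The steel collar (24 mm across, 6 mm thick, clamped to the bar, moves with it) has its near (-y) face within 11 mm either side of this point along y, different each time and not measured: find it by feel.
- barrel_mouth (a point): Centre of the -y end of the spring barrel (20 mm thick, stand frame y 29 to 67 mm), 109 mm up; fixed. Pushing the collar to +y drives the bar into it against a spring: 2.5 N to start, 0.3 N more per mm. The plate drops by 15 mm of travel; a rigid end stop comes at 17 mm (about 7.6 N). Let go, the bar springs back.
- plate_mid (a point): Centre of the aluminium marker plate, 84 mm tall: panel 56 (y) x 6 x 46 mm, above it a neck and a closed 12 mm square eye (8 mm thick in y, 20 mm in x) hung on the bar. Point 42 mm above its lower edge, 76 mm above the table when hung; freed it drops 22 mm in upright guides onto the foot (point then 54 mm up, eye wholly below the bar). Axes as the stand's.
- plate: The same marker plate; origin at the centre of its lower edge, z up. About 0.1 kg.
- holder: Dark wood block, fixed, 80 (x) x 70 (y) x 45 mm tall, origin under its centre at table level, with a slot 33 (x) x 16 (y) mm through its middle, in which the forked tool hangs by its guard.
- fork_mid (a point): Centre of the forked tool, 53 mm above its prong tips; z up. Two steel prongs 6 x 6 mm, 32 mm long, side by side along x, gap 11 mm (23 over both); guard 44 (x) x 30 (y) mm from 32 to 36 mm up; wooden handle 24 (x) x 16 (y) mm from 36 to 106 mm. Symmetric. Hung, it stands upright with axes along the block's, guard on the block's top, tips 13 mm and this point 66 mm above the table.
- fork: The same forked tool; origin midway between its prong tips, z along the handle. About 0.09 kg.
- clock: Brown twin-dial chess clock, 60 x 200 x 123 mm with its buttons, origin under its centre; bystander.
- queen_a: Ivory-toned queen, 33 mm wide, 89 mm tall, origin under its centre; bystander.
- queen_b: The other such queen; bystander.
- cup: Grey enamel cup, 76 mm wide, 75 mm tall, handle at its +y, origin under its centre; bystander.
- magnifier: Magnifying glass lying flat, rim 94 mm wide, handle 90 mm to its -x, origin under the lens; bystander.
Mind the look-alikes: they are no part of the job. Leave any blue or orange look-alike of the fork alone. There is more than one size of the holder; the job needs the largest.

How it is judged (in metres and radians):
On the way, in this order (a step that is already met when the one before it is completed fails the run):
1. the forked tool is lifted out of its block (height (world z) of fork above 0.06 m), for 0.1 s.
2. the plate drops off the bar while the prongs are at the bar (z of plate_mid in the frame of stand below 0.059 m and distance between fork and bar_gap below 0.06 m), for 0.1 s.
At the end, for the whole second after the job is handed in: The plate rests upright in the stand's foot (its centre under 59 mm above the table, still between its guides, tilt under 0.12 rad), and the forked tool hangs upright in its block's slot (prong tips under 17 mm above the table, within 12 mm of the block's centre, tilt under 0.12 rad), both at rest (z of plate_mid in the frame of stand below 0.059 m and horizontal distance between plate_mid and bar_gap below 0.027 m and angle between each of plate, fork's own z axis and vertical below 0.12 rad and linear speed of each of plate, fork below 0.02 m/s and z of fork in the frame of holder below 0.017 m and horizontal distance between fork and holder below 0.012 m); the robot touches nothing.
It fails at once if the tool presses on the stand (bar, collar, lugs) with more than 15 N (contact force between fork and stand above 15 N).
It fails at once if the gripper or arm touches the stand (contact force between any of the fingers, the arm and stand above 1 N).
It fails at once if the gripper or arm touches the plate (contact force between any of the fingers, the arm and plate above 1 N).
It fails at once if a bystander is moved more than 15 mm (distance of any of clock, queen_a, queen_b, cup, magnifier from where it was at the start of the episode above 0.015 m).
It also fails if it takes over 53 s, if anything falls off the work surface, if the arm or the gripper's body presses on something with over 40 N, if the wrist force passes 120 N, or if a joint passes its speed limit or range.

## Robot

A 6-joint arm with a two-finger parallel gripper is mounted at the origin on the work surface. World frame = base frame: x ahead of the robot, y to its left, z up, the work surface at z = 0. Lengths are in m, angles in degrees, forces in N, time in s.
With the tool pointing down it reaches from about 0.35 to 0.875 m from the base axis. Payload 4.2 kg.
Tool frame: the origin (TCP) lies on the centre line of the jaws, within the pads' length; the fingertips stand 19 mm ahead of it and the grasp point (between the pads) is the TCP; x points along the fingers, y is the direction in which the jaws open and shut, and the axes are right-handed (so a half turn about x gives the same grasp; the last joint's range is limited). The gripper opens to 87 mm and grips with 3 to 60 N. Pads are 19 mm wide; open, the fingers measure 117 mm over their backs; the gripper's body (75 mm by 190 mm) begins 51 mm behind the grasp point.
Start: joints at [92.051, 22.042, 0.453, 0, -68.411, -14.817], TCP at [0.138, 0.61, 0.242] pointing down, gripper open.
Joint ranges: [-179.83, 179.83], [-69.29, 118.12], [-61.27, 80.66], [-181.25, 117.63], [-171.15, -9.14], [-177.46, 177.46]. Speed limits (degrees/s): [159.86, 159.86, 180, 180, 180, 180].

## Interface

Orientations are given as a 3x3 rotation matrix whose columns are the frame's x, y, z axes.
In Python, from station import * gives the robot as it stands.
- The arm moves only by the shell command python3 -m creep 'ROWS'. ROWS is JSON, a list of rows, each a list of 5 numbers: the opening, from 0 (shut) to 1 (fully open), then the shift along the world's x, y, z in mm, then the turn about the world's z in rad. In form: [[jaw, x, y, z, turn], ...]. A call has exactly 8 rows; each row is the pose to reach, as a shift and turn from the pose measured when the call began; what a row does not reach only later rows make up. A row lasts 1/10 s, in which the tool goes at most 50 mm and 8.59 degrees, less where a joint would pass 70% of its speed; a pose out of reach is approached as far as the arm can. A call with a gripper value outside its range is refused whole. The fingers move at their own pace and stop on an object; the grip force is fixed at half the most. Time passes only in rows, so rows that repeat a pose let the fingers close, or fill a call up. It gives the time, the measured TCP pose, the force and the opening at its end, in the units of the state.
- sense(): the state, without advancing time (a new reading comes with each control period).
- capture(name): name is "side" or "top" or "wrist"; returns a dict with "image" (420x560x3 uint8, blue, green, red), "z_map" (420x560 float32, m along the optical axis (not along the pixel's ray), 0 where there is no reading), "mtx" (3x3 intrinsics, pixels), "k1" (the pictures are not rectified: a ray, as slopes to the right and down, at radius r is drawn at 1 + k1 r^2 times it, then the intrinsics apply), "eye" and "attitude" of the camera in the world. Camera axes: x right, y up, looking along -z (the intrinsics and any distortion apply to the point x, -y, -z); pixel columns grow to the right and rows downward; lengths in m; the calibration is good to about 2 mm. A picture is of the moment at which its call begins.
- finish_job(): hands the job in, once; it reports no verdict.
Trained networks look in a picture, given as the dict that the camera call returned (one of the last four; its "shot" number tells which), for a name from the list of things; names that differ only in an ending like _2 or _b are one class to them, and where a whole thing is asked for, a point or a joint stands for the part that bears it (a point fixed in the world has none). Each returns a list of dicts, best first, with "confidence" (0 to 1); they miss things now and then, are a little off and sometimes report something else, mostly with a low value. They report only what shows in the picture. A call takes as long as a camera call. They do not tell look-alikes from the thing itself.
- look_for(picture, thing): "box" ([left, top, right, bottom] in pixels, round what is visible of it).
- mark_of(picture, thing): "centre" ([column, row] in pixels: a listed point, or the origin of a listed thing).
The state is a dict: "time_s": time; "joints": joint angles; "joint_velocities": joint speeds; "effort": joint torques, N m; "tcp_pos": TCP position; "ee_rot": TCP orientation; "wrist_force": force on the tool from outside, world axes, zero at the start; "moment": the same for the moment, N m; "gripper_width": opening from 0.0 (shut) to 1.0 (fully open).
Only numpy, scipy, OpenCV 4.12 (cv2) and the standard library are available. Lean on these libraries where they do the work, as an engineer would, in place of code of your own. Each camera call takes 0.05 s, during which the arm holds its last target.

## Working session

There is one attempt and no reset: what is moved stays moved. The work goes in short steps, Python scripts to look and compute and a shell command to move; the robot and the scene stay as the last step left them, time stands still between calls to the robot, and variables do not carry over. Pictures are saved under pics/ and viewed, and the job is handed in when it is done.

```bash
ls; mkdir -p pics
cat > h.py <<'E'
from station import *
import numpy as np, cv2
def world(p,u,v,z=None,depth=None):
    """pixel -> world; at plane z, or with depth"""
    K=np.array(p["mtx"]); 
    d=cv2.undistortPoints  # k1 model same as OpenCV radial
    n=cv2.undistortPoints(np.array([[[float(u),float(v)]]]),K,np.array([p["k1"],0,0,0.]))[0,0]
    r=np.array(p["attitude"])@np.array([n[0],-n[1],-1.0]); e=np.array(p["eye"])
    s=(z-e[2])/r[2] if z is not None else depth
    return e+s*r
def project(p,X):
    c=np.array(p["attitude"]).T@(np.array(X)-np.array(p["eye"]))
    q=np.array([[c[0],-c[1],-c[2]]])
    return cv2.projectPoints(q,np.zeros(3),np.zeros(3),np.array(p["mtx"]),np.array([p["k1"],0,0,0.]))[0][0,0]
def cloud(p):
    z=p["z_map"];H,W=z.shape
    uu,vv=np.meshgrid(np.arange(W),np.arange(H))
    n=cv2.undistortPoints(np.stack([uu,vv],-1).reshape(-1,1,2).astype(float),np.array(p["mtx"]),np.array([p["k1"],0,0,0.]))[:,0]
    r=np.c_[n[:,0],-n[:,1],-np.ones(len(n))]@np.array(p["attitude"]).T
    X=np.array(p["eye"])+r*z.reshape(-1,1)
    X[z.ravel()==0]=np.nan
    return X.reshape(H,W,3)
E
python3 - <<'E'
from h import *
s=sense();print(s["time_s"],s["tcp_pos"],np.round(s["ee_rot"],3).tolist(),s["wrist_force"])
for n in ["top","side","wrist"]:
    p=capture(n);cv2.imwrite(f"pics/{n}0.png",p["image"]);np.save(f"pics/{n}0.npy",p,allow_pickle=True)
    print(n,p["eye"],p["k1"])
    for t in ["stand","holder","fork","fork_mid","plate_mid","bar_gap","collar_zone","barrel_mouth"]:
        print(t,[(np.round(d["centre"]).tolist(),round(d["confidence"],2)) for d in mark_of(p,t)][:5])
E
```

```text
pics
0.0 [0.13795267 0.60899918 0.24047114] [[-0.0, -0.221, -0.975], [-0.002, -0.975, 0.221], [-1.0, 0.002, -0.0]] [-0.82851933 -0.22280581  0.1508083 ]
top [ 0.46070717 -0.0038356   1.23545485] -0.1680929087481954
stand [([347.0, 228.0], 0.26)]
holder [([162.0, 210.0], 0.98), ([222.0, 292.0], 0.9), ([217.0, 243.0], 0.79)]
fork [([210.0, 239.0], 0.57), ([223.0, 206.0], 0.51), ([174.0, 259.0], 0.49)]
fork_mid [([225.0, 204.0], 0.53), ([210.0, 242.0], 0.51), ([168.0, 256.0], 0.5)]
plate_mid [([351.0, 225.0], 0.53)]
bar_gap [([344.0, 227.0], 0.97)]
collar_zone [([337.0, 230.0], 0.76)]
barrel_mouth [([317.0, 232.0], 0.92)]
side [ 0.48123917 -0.76513722  0.79925121] 0.007593785552623531
stand [([276.0, 287.0], 0.86)]
holder [([192.0, 205.0], 0.87), ([270.0, 160.0], 0.83), ([241.0, 194.0], 0.58)]
fork [([245.0, 189.0], 0.92), ([288.0, 200.0], 0.92), ([227.0, 168.0], 0.81)]
fork_mid [([240.0, 171.0], 0.87), ([287.0, 181.0], 0.78)]
plate_mid [([278.0, 282.0], 0.49)]
bar_gap [([279.0, 264.0], 0.79)]
collar_zone [([272.0, 256.0], 0.67)]
barrel_mouth [([267.0, 242.0], 0.76)]
wrist [0.21729502 0.59189002 0.3858366 ] -0.05996427446336419
stand []
holder []
fork []
fork_mid []
plate_mid []
bar_gap []
collar_zone []
barrel_mouth []
```

View pics/top0.png

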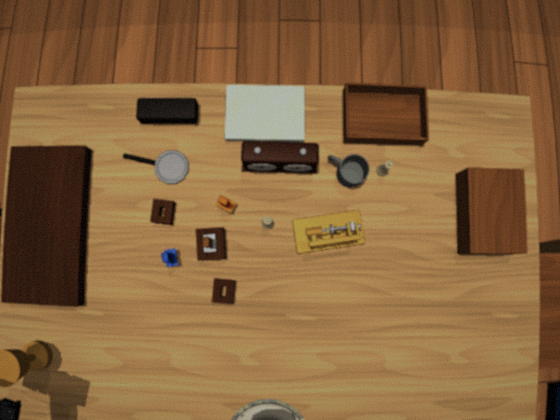

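View pics/side0.png

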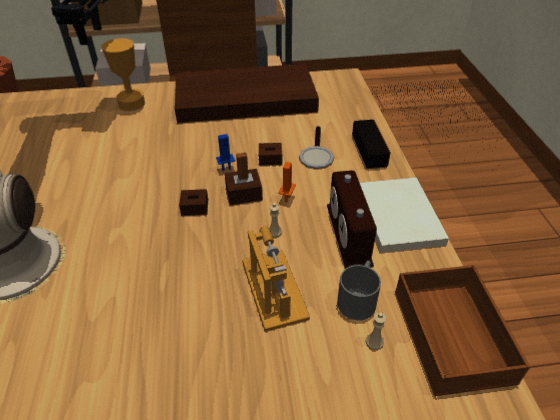

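The top view shows the brown fork in the largest block at (210,243), with a blue look-alike at (171,258) and an orange one at (227,205). The smaller blocks are at (162,211) and (223,291), and the stand is at (330,231). I choose the brown fork and check it in a crop.

Run:
```python
from h import *
p=np.load("pics/top0.npy",allow_pickle=True).item()
C=cloud(p)
a=cv2.resize(p["image"][205:280,170:250],None,fx=5,fy=5,interpolation=cv2.INTER_CUBIC)
b=cv2.resize(p["image"][195:270,285:375],None,fx=4.4,fy=5,interpolation=cv2.INTER_CUBIC)
cv2.imwrite("pics/crop1.png",np.hstack([a,b]))
print(p["mtx"])
# holder top : z ~0.045
reg=C[222:266,190:232]; m=(abs(reg[...,2]-0.045)<0.006)
pts=reg[m][:,:2].astype(np.float32); print(len(pts),cv2.minAreaRect(pts))
m=(reg[...,2]>0.075); P=reg[m]; print("fork",len(P),P.mean(0),P.min(0),P.max(0),cv2.minAreaRect(P[:,:2].astype(np.float32)))
# stand foot
reg=C[200:262,285:372]; m=(reg[...,2]>0.008)&(reg[...,2]<0.13)
print("foot",cv2.minAreaRect(reg[m][:,:2].astype(np.float32)))
m=(reg[...,2]>0.095)&(reg[...,2]<0.13)
P=reg[m]; print("tall",len(P)); print(np.round(P[::12],3).tolist())
for n in ["bar_gap","collar_zone","barrel_mouth"]:
  pass
for nm,uv,z in [("bar_gap",(344,227),.109),("cz",(337,230),.109),("bm",(317,232),.109)]: print(nm,world(p,*uv,z=z))
s=np.load("pics/side0.npy",allow_pickle=True).item()
for nm,uv,z in [("bar_gap",(279,264),.109),("cz",(272,256),.109),("bm",(267,242),.109),("fork_mid",(240,171),.066)]: print(nm,world(s,*uv,z=z))
cv2.imwrite("pics/crop2.png",cv2.resize(s["image"][140:330,170:330],None,fx=3.6,fy=3.1,interpolation=cv2.INTER_CUBIC))
```

```text
[[473.71698793   0.         280.0996537 ]
 [  0.         473.71698793 214.62791819]
 [  0.           0.           1.        ]]
771 ((0.5060392618179321, 0.1509690284729004), (0.08067452162504196, 0.07140687853097916), 4.618626594543457)
fork 91 [0.50676521 0.14946473 0.11134872] [0.49508084 0.14262908 0.07558651] [0.51856444 0.16072345 0.12457212] ((0.506772518157959, 0.15151825547218323), (0.02311442419886589, 0.01705195941030979), 4.382785320281982)
foot ((0.5552883148193359, -0.150144562125206), (0.11379283666610718, 0.17858098447322845), 9.20926570892334)
tall 642
[[0.56, -0.19, 0.107], [0.557, -0.191, 0.114], [0.554, -0.186, 0.116], [0.552, -0.182, 0.112], [0.549, -0.144, 0.108], [0.549, -0.188, 0.12], [0.546, -0.112, 0.116], [0.547, -0.163, 0.11], [0.548, -0.192, 0.108], [0.543, -0.098, 0.113], [0.544, -0.141, 0.112], [0.545, -0.17, 0.109], [0.545, -0.204, 0.113], [0.541, -0.107, 0.116], [0.542, -0.136, 0.112], [0.542, -0.185, 0.12], [0.538, -0.088, 0.116], [0.538, -0.116, 0.12], [0.539, -0.145, 0.121], [0.536, -0.088, 0.118], [0.536, -0.117, 0.119], [0.538, -0.204, 0.109], [0.
[... 353 characters left out ...]
 [0.521, -0.205, 0.118], [0.517, -0.133, 0.119], [0.518, -0.162, 0.116], [0.518, -0.191, 0.116], [0.515, -0.108, 0.114], [0.515, -0.138, 0.117], [0.515, -0.169, 0.12], [0.512, -0.1, 0.115], [0.513, -0.129, 0.115], [0.513, -0.158, 0.114], [0.51, -0.1, 0.116], [0.51, -0.129, 0.117], [0.511, -0.158, 0.114], [0.508, -0.114, 0.118], [0.508, -0.143, 0.116], [0.505, -0.117, 0.12], [0.503, -0.108, 0.114]]
bar_gap [ 0.5472913  -0.17765536  0.109     ]
cz [ 0.53984534 -0.16076335  0.109     ]
bm [ 0.53437192 -0.11270737  0.109     ]
bar_gap [ 0.554751   -0.17602395  0.109     ]
cz [ 0.54443549 -0.15485487  0.109     ]
bm [ 0.53932322 -0.11808331  0.109     ]
fork_mid [0.50593854 0.16116649 0.066     ]
```

View pics/crop1.png

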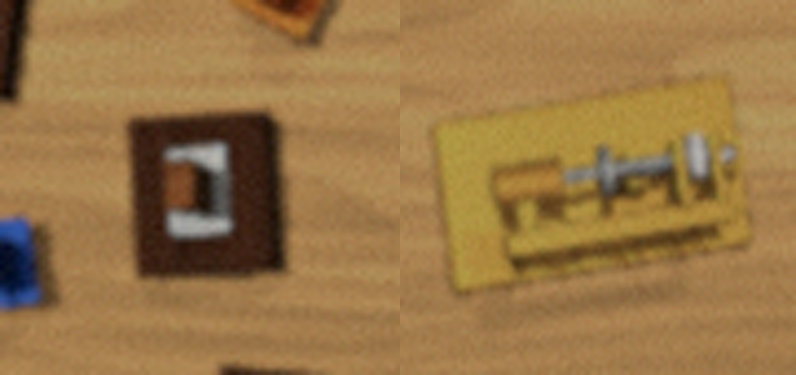

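View pics/crop2.png

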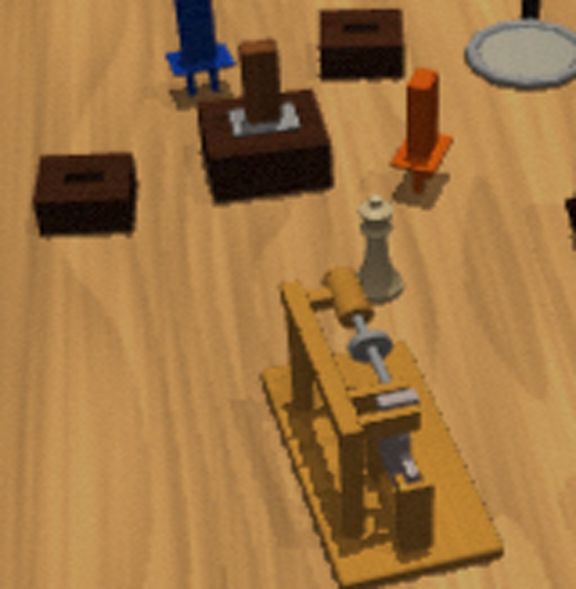

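The crop shows the brown fork standing in the large block and the stand yawed by about +9°. I move to a wrist view above the block.

```bash
python3 -m creep '[[1,27,-41,5,0.1],[1,54,-82,10,0.2],[1,81,-123,10,0.3],[1,108,-164,10,0.3],[1,135,-205,10,0.3],[1,162,-246,10,0.3],[1,189,-287,10,0.3],[1,216,-328,10,0.3]]'; python3 -m creep '[[1,27,-41,0,0],[1,54,-82,0,0],[1,81,-123,0,0],[1,86,-127,0,0],[1,86,-127,0,0],[1,86,-127,0,0],[1,86,-127,0,0],[1,86,-127,0,0]]'
cat > wl.py <<'E'
from h import *
import sys
n=sys.argv[1]
p=capture("wrist");cv2.imwrite(f"pics/{n}.png",p["image"]);np.save(f"pics/{n}.npy",p,allow_pickle=True)
s=sense();print(s["time_s"],s["tcp_pos"],np.round(s["ee_rot"],3).tolist(),s["wrist_force"],p["eye"])
for t in sys.argv[2:]:
    print(t,[(np.round(d["centre"]).tolist(),round(d["confidence"],2)) for d in mark_of(p,t)][:5])
E
python3 wl.py w1 fork fork_mid holder
```

```text
time_s: 2.15
tcp_pos: [0.3547, 0.2798, 0.252]
ee_rot: [[0.001, 0.078, -0.997], [0.001, -0.997, -0.078], [-1.0, -0.001, -0.001]]
wrist_force: [0.8, -0.4, -0.2]
gripper_width: 1.0
time_s: 2.95
tcp_pos: [0.4402, 0.1539, 0.2521]
ee_rot: [[0.001, 0.08, -0.997], [0.001, -0.997, -0.08], [-1.0, -0.001, -0.001]]
wrist_force: [0.6, -0.3, -0.6]
gripper_width: 0.999
3.0 [0.44026466 0.15379981 0.25210701] [[0.001, 0.08, -0.997], [0.001, -0.997, -0.08], [-1.0, -0.001, -0.001]] [ 1.27541636 -0.07488327  0.57653494] [0.52107194 0.16058749 0.39645726]
fork [([324.0, 40.0], 0.97)]
fork_mid [([329.0, 28.0], 0.98), ([290.0, 126.0], 0.63), ([196.0, 154.0], 0.63)]
holder [([303.0, 219.0], 0.97), ([186.0, 52.0], 0.66), ([291.0, 128.0], 0.58)]
```

View pics/w1.png

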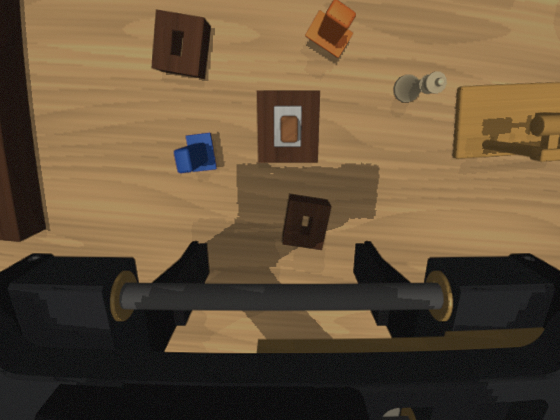

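Wrist view: brown fork in the large block at (289,127), blue at (195,153), orange at (332,27), and part of the stand at right. Measuring the block and fork.

Run:
```python
from h import *
p=np.load("pics/w1.npy",allow_pickle=True).item();C=cloud(p)
reg=C[80:175,245:330]
for lo,hi,n in [(.040,.0475,"holder"),(.0475,.056,"guard"),(.112,.126,"handletop")]:
    m=(reg[...,2]>lo)&(reg[...,2]<hi); P=reg[m][:,:2].astype(np.float32); print(n,len(P),cv2.minAreaRect(P),np.median(reg[m][:,2]))
# colour based: handle top & guard via corners
im=p["image"][80:175,245:330].astype(int)
g=(im.min(-1)>110); ys,xs=np.nonzero(g); print("guard px",cv2.minAreaRect(np.c_[xs+245,ys+80].astype(np.float32)))
(c,_,_)=cv2.minAreaRect(np.c_[xs+245,ys+80].astype(np.float32)); print(world(p,*c,z=.049))
```

```text
holder 3345 ((0.5087779760360718, 0.15236863493919373), (0.07968635857105255, 0.07014647126197815), 4.347163677215576) 0.046071021653588895
guard 705 ((0.5087375640869141, 0.1530306339263916), (0.07882800698280334, 0.06759823858737946), 4.3783040046691895) 0.04999544519822907
handletop 456 ((0.5099846124649048, 0.15299032628536224), (0.021903852000832558, 0.015481531620025635), 4.557252407073975) 0.11968262442325495
guard px ((287.0, 125.5), (39.0, 26.0), 90.0)
[0.51047206 0.15317875 0.049     ]
```

```bash
python3 -m creep '[[1,2,-48,0,0.08],[1,5,-96,0,0.08],[1,8,-144,0,0.08],[1,10,-192,0,0.08],[1,12,-240,0,0.08],[1,14,-288,0,0.08],[1,16,-320,0,0.08],[1,16,-320,0,0.08]]'; python3 -m creep '[[1,0,0,0,0],[1,0,0,0,0],[1,0,0,0,0],[1,0,0,0,0],[1,0,0,0,0],[1,0,0,0,0],[1,0,0,0,0],[1,0,0,0,0]]' | head -2;python3 wl.py w2 bar_gap collar_zone barrel_mouth stand plate_mid
```

```text
time_s: 3.95
tcp_pos: [0.4564, -0.1695, 0.2518]
ee_rot: [[0.0, 0.154, -0.988], [0.001, -0.988, -0.154], [-1.0, -0.001, -0.0]]
wrist_force: [-0.6, 0.6, -0.4]
gripper_width: 1.003
time_s: 4.75
tcp_pos: [0.4564, -0.1694, 0.2518]
4.8 [ 0.45641292 -0.16943242  0.25177868] [[0.0, 0.154, -0.988], [0.001, -0.988, -0.154], [-1.0, -0.001, -0.0]] [-0.03949162  0.83638911 -0.38087257] [ 0.53665996 -0.1565959   0.39609031]
bar_gap [([305.0, 105.0], 0.72)]
collar_zone [([287.0, 103.0], 0.85)]
barrel_mouth [([246.0, 103.0], 0.92)]
stand [([277.0, 107.0], 0.77)]
plate_mid [([322.0, 105.0], 0.67)]
```

View pics/w2.png

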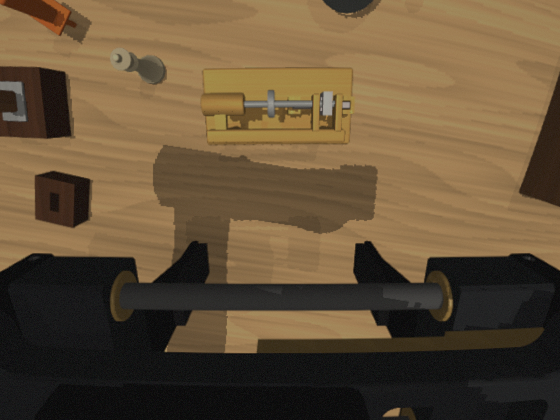

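Run:
```python
from h import *
p=np.load("pics/w2.npy",allow_pickle=True).item();C=cloud(p)
for lo,hi,n in [(.006,.016,"foot"),(.111,.123,"top")]:
    m=(C[...,2]>lo)&(C[...,2]<hi)&(C[...,1]>-.3)&(C[...,1]<0)&(C[...,0]>.49); P=C[m]; print(n,len(P),cv2.minAreaRect(P[:,:2].astype(np.float32)),np.median(P[:,2]))
```

```text
foot 6491 ((0.5794967412948608, -0.125509575009346), (0.1622513085603714, 0.2548857033252716), 8.574369430541992) 0.013016583948257943
top 4391 ((0.5345175266265869, -0.1497626006603241), (0.04518487676978111, 0.1283559501171112), 9.605277061462402) 0.11800111644454775
```

Run:
```python
from h import *
p=np.load("pics/w2.npy",allow_pickle=True).item();C=cloud(p)
cv2.imwrite("pics/crop3.png",cv2.resize(p["image"][60:150,195:360],None,fx=4.8,fy=4.8,interpolation=cv2.INTER_CUBIC))
sub=C[66:147,200:356]; m=(sub[...,2]>.007)&(sub[...,2]<.017)
q=np.zeros(C.shape[:2],np.uint8); q[66:147,200:356]=(sub[...,2]>.007)
n,l,st,ce=cv2.connectedComponentsWithStats(q); k=1+np.argmax(st[1:,4]); 
P=C[(l==k)&(C[...,2]<.016)]; R=cv2.minAreaRect(P[:,:2].astype(np.float32)); print(R)
# project: stand frame from foot
a=np.deg2rad(8.8)
for name,(c,ang) in {"foot":(R[0],R[2])}.items():
    a=np.deg2rad(ang); ux=np.array([np.cos(a),np.sin(a)]);uy=np.array([-np.sin(a),np.cos(a)])
    S=np.stack([(C[...,:2]-np.array(c))@ux,(C[...,:2]-np.array(c))@uy,C[...,2]],-1)
    # bar points: bare section y -18..25
    for y0 in range(-60,70,4):
        m=(S[...,1]*1000>y0)&(S[...,1]*1000<y0+4)&(S[...,2]>.098)&(S[...,2]<.125)&(abs(S[...,0]-.003)<.016)
        Q=S[m]*1000
        if len(Q): print(y0+2,len(Q),"x %.1f..%.1f med %.1f  z max %.1f"%(Q[:,0].min(),Q[:,0].max(),np.median(Q[:,0]),Q[:,2].max()))
```

```text
((0.5463293194770813, -0.15071618556976318), (0.08971838653087616, 0.18013928830623627), 9.10888385772705)
-58 52 x -12.3..7.2 med -2.5  z max 120.5
-54 162 x -12.4..7.5 med -2.8  z max 121.1
-50 54 x -12.4..9.5 med -1.1  z max 120.0
-46 108 x -10.6..9.6 med -0.0  z max 120.9
-42 158 x -10.6..9.7 med -0.8  z max 120.6
-38 56 x -12.3..7.1 med -2.0  z max 121.6
-34 115 x -12.3..7.1 med -2.2  z max 120.8
-30 67 x -12.4..6.6 med -1.9  z max 117.8
-26 37 x -3.6..2.5 med -1.1  z max 114.5
-22 35 x -3.6..2.5 med -0.2  z max 114.1
-18 33 x -3.6..2.5 med -1.0  z max 114.1
-14 33 x -3.6..1.6 med -1.1  z max 114.6
-10 28 x -3.6..1.6 med -1.0  z max 114.7
-6 34 x -3.5..1.6 med -1.0  z max 114.7
-2 28 x -3.5..1.7 med -1.0  z max 114.3
2 77 x -12.2..10.9 med -1.0  z max 122.8
6 132 x -12.2..11.1 med -0.4  z max 124.2
10 31 x -10.4..1.7 med -0.9  z max 119.4
14 28 x -3.4..1.8 med -0.9  z max 114.6
18 34 x -3.4..1.8 med -0.8  z max 114.0
22 29 x -3.4..1.9 med -0.8  z max 115.0
26 33 x -3.3..1.9 med -0.8  z max 114.6
30 120 x -10.2..9.6 med -0.8  z max 121.0
34 111 x -10.2..9.8 med -0.1  z max 120.9
38 104 x -10.2..9.9 med -1.3  z max 121.2
42 104 x -10.1..8.8 med -0.8  z max 120.8
46 118 x -12.8..8.8 med -2.4  z max 121.3
50 121 x -12.6..8.9 med -1.5  z max 121.5
54 116 x -12.6..9.0 med -1.5  z max 121.1
58 94 x -9.9..8.1 med -1.0  z max 121.7
62 96 x -9.9..8.2 med -1.4  z max 122.0
66 69 x -9.8..8.4 med -0.5  z max 120.7
```

View pics/crop3.png

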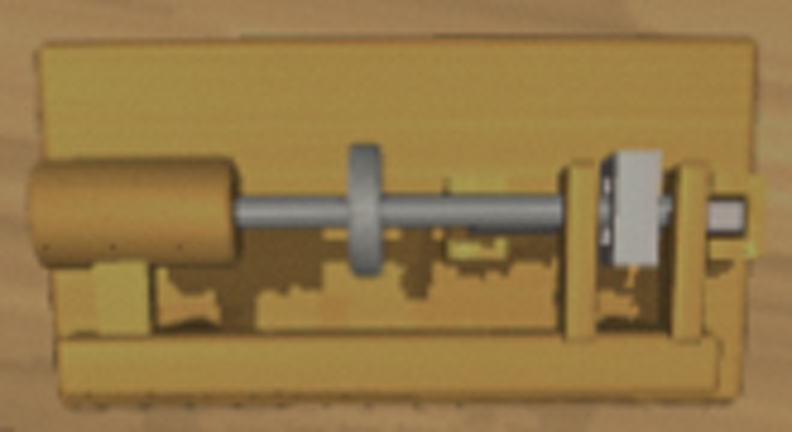

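The stand reads as origin (0.546,−0.151) with yaw 9.1°, and the collar's near face is at about y≈+2 mm in the stand frame. Now over to the fork.

```bash
python3 -m creep '[[1,8,46,0,-0.04],[1,16,92,0,-0.079],[1,24,138,0,-0.079],[1,32,184,0,-0.079],[1,40,230,0,-0.079],[1,48,276,0,-0.079],[1,53,322,0,-0.079],[1,53,322,0,-0.079]]'; python3 -m creep '[[1,0,0,-30,0],[1,0,0,-60,0],[1,0,0,-75,0],[1,0,0,-90,0],[1,0,0,-105,0],[1,0,0,-105,0],[1,0,0,-105,0],[1,0,0,-105,0]]'; python3 wl.py w3
```

```text
time_s: 5.85
tcp_pos: [0.5102, 0.157, 0.2513]
ee_rot: [[0.001, 0.081, -0.997], [0.001, -0.997, -0.081], [-1.0, -0.001, -0.001]]
wrist_force: [-0.8, 0.1, 0.0]
gripper_width: 1.0
time_s: 6.65
tcp_pos: [0.5108, 0.1571, 0.1474]
ee_rot: [[0.003, 0.081, -0.997], [0.002, -0.997, -0.081], [-1.0, -0.002, -0.003]]
wrist_force: [1.2, -0.8, 0.1]
gripper_width: 0.994
6.7 [0.51076115 0.15712545 0.1473778 ] [[0.003, 0.081, -0.997], [0.002, -0.997, -0.081], [-1.0, -0.002, -0.003]] [-0.78525626  0.25706145 -0.44527296] [0.59139203 0.16370083 0.29185201]
```

View pics/w3.png

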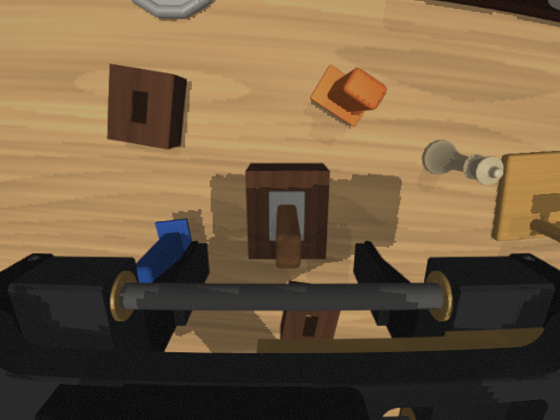

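Run:
```python
from h import *
p=np.load("pics/w1.npy",allow_pickle=True).item();C=cloud(p);im=p["image"].astype(int)
m=(im[...,0]>im[...,2]+40)&(im[...,0]>im[...,1]+30); P=C[m&(C[...,2]>.01)]; print(P.min(0),P.max(0),len(P))
```

```text
[0.44953992 0.23494033 0.03511799] [0.49467991 0.27036649 0.10927362] 850
```

```bash
python3 -m creep '[[0.8,-1,-4,0,0],[0.7,-1,-4,-10,0],[0.7,-1,-4,-20,0],[0.7,-1,-4,-35,0],[0.7,-1,-4,-50,0],[0.7,-1,-4,-57,0],[0.7,-1,-4,-57,0],[0.7,-1,-4,-57,0]]'; python3 wl.py w4
```

```text
time_s: 7.5
tcp_pos: [0.51, 0.1532, 0.0904]
ee_rot: [[0.003, 0.081, -0.997], [0.002, -0.997, -0.081], [-1.0, -0.002, -0.003]]
wrist_force: [-0.7, 0.7, -0.2]
gripper_width: 0.706
7.55 [0.51017221 0.15338334 0.0907996 ] [[0.004, 0.081, -0.997], [0.002, -0.997, -0.081], [-1.0, -0.002, -0.004]] [ 0.561481   -0.25750894  0.73052163] [0.59053433 0.1598806  0.2349248 ]
```

View pics/w4.png

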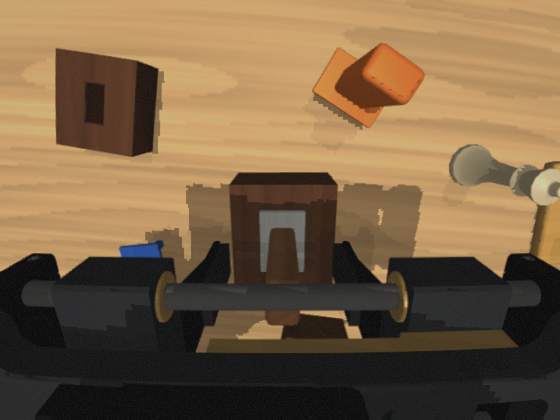

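The handle is centred between the fingers at (282,280). Closing.

```bash
python3 -m creep '[[0.4,0,0,0,0],[0.3,0,0,0,0],[0.2,0,0,0,0],[0,0,0,0,0],[0,0,0,0,0],[0,0,0,0,0],[0,0,0,0,0],[0,0,0,0,0]]'; python3 wl.py w5
```

```text
time_s: 8.35
tcp_pos: [0.5101, 0.1533, 0.0908]
ee_rot: [[0.004, 0.081, -0.997], [0.002, -0.997, -0.081], [-1.0, -0.002, -0.004]]
wrist_force: [-0.8, 0.1, 1.1]
gripper_width: 0.183
8.4 [0.51013305 0.15335864 0.09078843] [[0.004, 0.081, -0.997], [0.002, -0.997, -0.081], [-1.0, -0.002, -0.004]] [-0.45433581 -0.94027206 -0.1168577 ] [0.59061401 0.15992323 0.23535483]
```

View pics/w5.png

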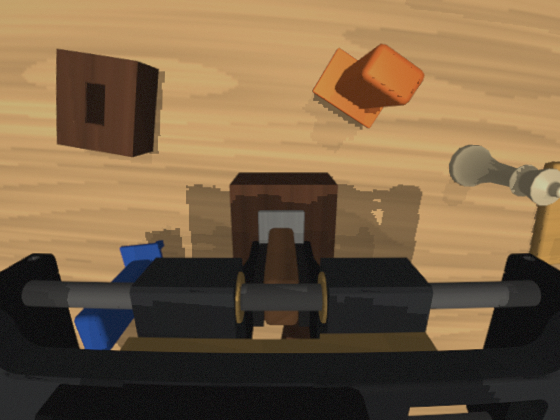

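```bash
python3 -m creep '[[0,0,0,20,0],[0,0,0,50,0],[0,0,0,90,0],[0,0,0,130,0],[0,0,0,150,0],[0,0,0,150,0],[0,0,0,150,0],[0,0,0,150,0]]'; python3 -m creep '[[0,5,-40,0,0.079],[0,10,-80,0,0.079],[0,15,-125,0,0.079],[0,20,-170,0,0.079],[0,25,-215,0,0.079],[0,30,-260,0,0.079],[0,35,-300,0,0.079],[0,40,-320,0,0.079]]';python3 -m creep '[[0,0,0,0,0],[0,0,0,0,0],[0,0,0,0,0],[0,0,0,0,0],[0,0,0,0,0],[0,0,0,0,0],[0,0,0,0,0],[0,0,0,0,0]]'; python3 wl.py w6 fork bar_gap barrel_mouth
```

```text
time_s: 9.2
tcp_pos: [0.5091, 0.1529, 0.2389]
ee_rot: [[0.0, 0.081, -0.997], [0.001, -0.997, -0.081], [-1.0, -0.001, -0.0]]
wrist_force: [-0.3, -0.9, -0.7]
gripper_width: 0.18
time_s: 10.0
tcp_pos: [0.5482, -0.1699, 0.2366]
ee_rot: [[-0.004, 0.156, -0.988], [0.001, -0.988, -0.156], [-1.0, -0.002, 0.004]]
wrist_force: [0.1, 0.1, -1.0]
gripper_width: 0.182
time_s: 10.8
tcp_pos: [0.5482, -0.1697, 0.2367]
ee_rot: [[-0.004, 0.156, -0.988], [0.001, -0.988, -0.156], [-1.0, -0.002, 0.004]]
wrist_force: [0.4, -0.5, -0.8]
gripper_width: 0.179
10.85 [ 0.54817095 -0.16984615  0.23670939] [[-0.004, 0.156, -0.988], [0.001, -0.988, -0.156], [-1.0, -0.001, 0.004]] [-0.64568198 -0.52217626 -0.69611353] [ 0.62899111 -0.1568183   0.38069737]
fork [([61.0, 101.0], 0.88), ([283.0, 223.0], 0.65), ([143.0, 144.0], 0.65), ([270.0, 179.0], 0.26)]
bar_gap [([289.0, 206.0], 0.58)]
barrel_mouth [([233.0, 206.0], 0.83)]
```

View pics/w6.png

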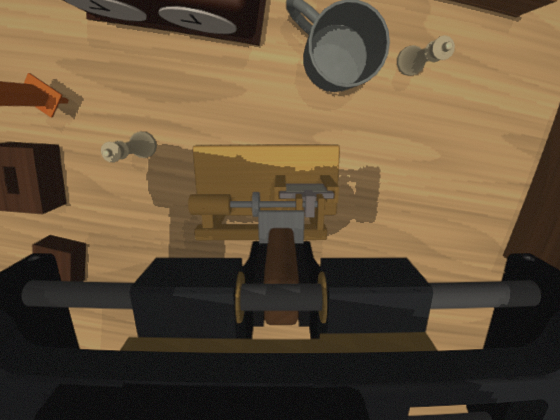

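```bash
python3 -m creep '[[0,1,-3,0,0],[0,2.6,-5.5,-5,0],[0,2.6,-5.5,-10,0],[0,2.6,-5.5,-15,0],[0,2.6,-5.5,-20,0],[0,2.6,-5.5,-20,0],[0,2.6,-5.5,-20,0],[0,2.6,-5.5,-20,0]]'; python3 wl.py w7
python3 - <<'E'
from h import *
p=capture("side");np.save("pics/s7.npy",p,allow_pickle=True)
cv2.imwrite("pics/s7.png",cv2.resize(p["image"][190:330,210:350],None,fx=4,fy=4,interpolation=cv2.INTER_CUBIC))
p=np.load("pics/w7.npy",allow_pickle=True).item();C=cloud(p)
cv2.imwrite("pics/w7c.png",cv2.resize(p["image"][130:290,180:360],None,fx=4,fy=3.7,interpolation=cv2.INTER_CUBIC))
c=np.array([.5463,-.1507]);a=np.deg2rad(9.1);ux=np.array([np.cos(a),np.sin(a)]);uy=np.array([-np.sin(a),np.cos(a)])
S=np.stack([(C[...,:2]-c)@ux,(C[...,:2]-c)@uy,C[...,2]],-1)*1000
m=(abs(S[...,2]-174)<8)&(S[...,0]>8)&(abs(S[...,1])<70); m[:,:230]=0;m[:,340:]=0
Q=S[m];print(len(Q))
if len(Q):print(Q.min(0),Q.max(0),np.median(Q,0))
for lo in range(-10,30,2):
  q=Q[(Q[:,0]>=lo)&(Q[:,0]<lo+2)]
  if len(q):print(lo,len(q),q[:,1].min(),q[:,1].max(),np.median(q[:,2]))
print(project(p,[0,0,0]))
E
```

```text
time_s: 11.8
tcp_pos: [0.5509, -0.1755, 0.2169]
ee_rot: [[-0.004, 0.156, -0.988], [0.001, -0.988, -0.156], [-1.0, -0.001, 0.003]]
wrist_force: [-0.5, 0.6, -1.0]
gripper_width: 0.186
11.85 [ 0.55095175 -0.17545564  0.21693887] [[-0.004, 0.156, -0.988], [0.001, -0.988, -0.156], [-1.0, -0.001, 0.003]] [ 0.44801415 -0.17049094 -0.54878622] [ 0.63169799 -0.16253856  0.36085868]
959
[  8.02771062 -39.46970857 172.38971822] [ 22.50063361  -9.59277676 181.98581274] [ 16.13958771 -24.21781335 176.07500841]
8 70 -39.46970856758483 -9.592776763149647 176.1456356099302
10 122 -39.33448922835441 -9.69318579900464 176.16921368347926
12 148 -39.322662309112545 -9.684880119647424 176.26780027632958
14 129 -39.2575418781349 -9.829453016392003 176.17942076614864
16 134 -39.20498946478627 -9.804914439172984 176.144173463062
18 134 -39.108172807357455 -9.931801613727588 176.08057046379915
20 155 -39.18200917255706 -9.946248495863106 175.89039198228377
22 67 -38.57480346359471 -10.467072699713327 174.63588718879726
[141.55105584 457.93657655]
```

View pics/w7c.png

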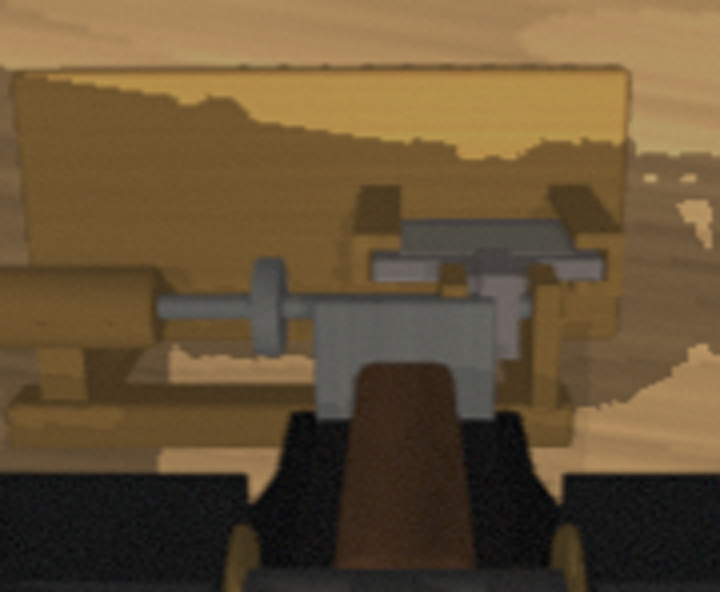

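View pics/s7.png

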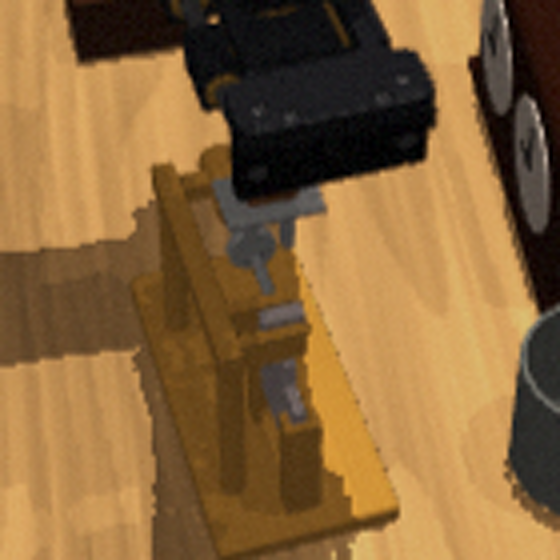

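Run:
```python
from h import *
p=np.load("pics/w7.npy",allow_pickle=True).item();C=cloud(p)
c=np.array([.5463,-.1507]);a=np.deg2rad(9.1);ux=np.array([np.cos(a),np.sin(a)]);uy=np.array([-np.sin(a),np.cos(a)])
S=np.stack([(C[...,:2]-c)@ux,(C[...,:2]-c)@uy,C[...,2]],-1)*1000
for y0 in range(-60,30,4):
    m=(S[...,1]>y0)&(S[...,1]<y0+4)&(S[...,2]>98)&(S[...,2]<125)&(abs(S[...,0])<16);Q=S[m]
    if len(Q): print(y0+2,len(Q),"x %.1f..%.1f z max %.1f"%(Q[:,0].min(),Q[:,0].max(),Q[:,2].max()))
# guard edge at fine bins
m=(S[...,2]>165)&(S[...,2]<185)&(S[...,0]>8)&(S[...,1]>-36)&(S[...,1]<-13); m[:,:230]=0;m[:,340:]=0
for col in range(262,300,6):
    q=S[:,col][m[:,col]]; print(col,q[:,0].max(),q[q[:,0].argmax()])
q=S[abs(S[...,2]-12)<6];
```

```text
-58 52 x -15.6..8.0 z max 120.5
-54 151 x -15.8..8.0 z max 120.5
-50 91 x -15.7..10.0 z max 120.1
-46 142 x -10.2..10.2 z max 120.4
-42 58 x 0.3..10.0 z max 120.0
-38 17 x 2.6..7.9 z max 119.7
-34 42 x 5.0..7.9 z max 120.4
-30 12 x 2.2..7.4 z max 115.3
-26 4 x 2.4..2.8 z max 110.9
-22 5 x 2.4..2.8 z max 110.8
-18 5 x 2.5..2.9 z max 111.1
-14 4 x 2.6..2.9 z max 111.0
-10 5 x 2.4..3.0 z max 111.2
-6 5 x 2.3..3.0 z max 112.1
-2 35 x -2.5..2.7 z max 114.3
2 120 x -11.0..11.5 z max 123.1
6 119 x -9.7..11.6 z max 122.9
10 30 x -2.8..8.5 z max 122.0
14 31 x -2.2..3.0 z max 114.5
18 32 x -2.0..2.8 z max 113.8
22 30 x -2.0..2.9 z max 114.6
26 33 x -2.4..3.0 z max 114.0
30 138 x -8.5..9.5 z max 121.0Traceback (most recent call last):
  File "<stdin>", line 11, in <module>
    return umr_maximum(a, axis, None, out, keepdims, initial, where)
ValueError: zero-size array to reduction operation maximum which has no identity
```

The guard is centred over the bar to about 0.5 mm in x, and its y is −24.6 mm (target −25). Lowering in steps while watching the force.

```bash
python3 -m creep '[[0,0,0,-5,0],[0,0,0,-10,0],[0,0,0,-15,0],[0,0,0,-20,0],[0,0,0,-24,0],[0,0,0,-25,0],[0,0,0,-26,0],[0,0,0,-26,0]]';python3 -m creep '[[0,0,0,-0.5,0],[0,0,0,-1,0],[0,0,0,-1.5,0],[0,0,0,-2,0],[0,0,0,-2.5,0],[0,0,0,-3,0],[0,0,0,-3,0],[0,0,0,-3,0]]'; python3 -c "
from h import *
s=sense();print(s['wrist_force'],s['moment'])"
```

```text
time_s: 12.7
tcp_pos: [0.551, -0.1755, 0.191]
ee_rot: [[-0.003, 0.156, -0.988], [0.001, -0.988, -0.156], [-1.0, -0.001, 0.003]]
wrist_force: [-0.7, 0.3, -0.1]
gripper_width: 0.186
time_s: 13.5
tcp_pos: [0.551, -0.1755, 0.1879]
ee_rot: [[-0.004, 0.156, -0.988], [0.001, -0.988, -0.156], [-1.0, -0.001, 0.003]]
wrist_force: [-0.5, 0.0, -0.4]
gripper_width: 0.184
[-0.46372844  0.00093562 -0.43514023] [-0.04139283 -0.00953745  0.01151889]
```

Tips are at about z 0.110 with no contact, so they are beside the bar. Continuing down.

```bash
python3 -m creep '[[0,0,0,-0.7,0],[0,0,0,-1.4,0],[0,0,0,-2.1,0],[0,0,0,-2.8,0],[0,0,0,-3.5,0],[0,0,0,-4.2,0],[0,0,0,-5,0],[0,0,0,-5,0]]';python3 -m creep '[[0,0,0,-1.5,0],[0,0,0,-3,0],[0,0,0,-4.5,0],[0,0,0,-6,0],[0,0,0,-8,0],[0,0,0,-10,0],[0,0,0,-10.5,0],[0,0,0,-10.5,0]]'; python3 wl.py w8
python3 - <<'E'
from h import *
s=sense();print(s['wrist_force'],s['moment'])
p=capture("side")
a=cv2.resize(p["image"][190:330,210:350],None,fx=2.8,fy=4,interpolation=cv2.INTER_CUBIC)
p=np.load("pics/w8.npy",allow_pickle=True).item()
b=cv2.resize(p["image"][170:290,180:330],None,fx=2.7,fy=4.6667,interpolation=cv2.INTER_CUBIC)
cv2.imwrite("pics/j8.png",np.hstack([a,b]))
E
```

```text
time_s: 14.3
tcp_pos: [0.5509, -0.1755, 0.1828]
ee_rot: [[-0.004, 0.156, -0.988], [0.001, -0.988, -0.156], [-1.0, -0.001, 0.004]]
wrist_force: [0.6, 0.3, -0.0]
gripper_width: 0.181
time_s: 15.1
tcp_pos: [0.5509, -0.1755, 0.1721]
ee_rot: [[-0.004, 0.156, -0.988], [0.001, -0.988, -0.156], [-1.0, -0.001, 0.004]]
wrist_force: [-0.1, -0.3, -1.6]
gripper_width: 0.184
15.15 [ 0.55092669 -0.17549154  0.17226468] [[-0.004, 0.156, -0.988], [0.001, -0.988, -0.156], [-1.0, -0.001, 0.004]] [ 0.1065696  -0.15155578 -0.36785744] [ 0.631667   -0.1625467   0.31607828]
[ 0.1065696  -0.15155578 -0.36785744] [-0.03673815 -0.07881344  0.06421764]
```

View pics/j8.png

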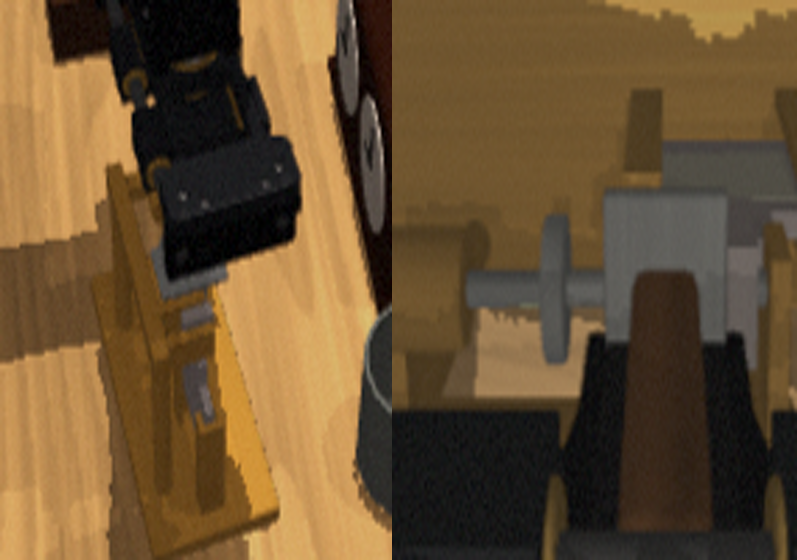

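The prongs straddle the bar with no contact. Pushing along stand +y: first 16 mm of free approach, then feeling for the collar.

```bash
python3 -m creep '[[0,-0.5,3,0,0],[0,-1,6,0,0],[0,-1.4,9,0,0],[0,-1.9,12,0,0],[0,-2.2,14,0,0],[0,-2.5,15.8,0,0],[0,-2.5,15.8,0,0],[0,-2.5,15.8,0,0]]'; python3 -m creep '[[0,-0.1,0.7,0,0],[0,-0.2,1.4,0,0],[0,-0.3,2.1,0,0],[0,-0.4,2.8,0,0],[0,-0.6,3.5,0,0],[0,-0.7,4.2,0,0],[0,-0.8,4.9,0,0],[0,-0.8,4.9,0,0]]'; python3 -c "
from h import *
s=sense();print(s['wrist_force'],s['moment'])
capture('top');s=sense();print(s['wrist_force'],s['moment'])"
```

```text
time_s: 16.0
tcp_pos: [0.5485, -0.1596, 0.1724]
ee_rot: [[-0.004, 0.156, -0.988], [0.001, -0.988, -0.156], [-1.0, -0.001, 0.003]]
wrist_force: [0.3, -0.1, -0.4]
gripper_width: 0.186
time_s: 16.8
tcp_pos: [0.5477, -0.1547, 0.1723]
ee_rot: [[-0.004, 0.156, -0.988], [0.001, -0.988, -0.156], [-1.0, -0.001, 0.003]]
wrist_force: [0.2, -0.8, -0.5]
gripper_width: 0.182
[ 0.21074212 -0.78223049 -0.49643956] [-0.06388121  0.04372495  0.00990439]
[-0.51719462 -0.37735443  0.12055868] [-0.06701109  0.00089013  0.06046478]
```

```bash
python3 -m creep '[[0,0,0.3,0,0],[0,-0.1,0.6,0,0],[0,-0.1,0.9,0,0],[0,-0.2,1.2,0,0],[0,-0.2,1.5,0,0],[0,-0.3,1.8,0,0],[0,-0.3,2,0,0],[0,-0.3,2,0,0]]'; python3 -c "
from h import *
s=sense();print(s['wrist_force'],s['moment'])"; python3 -m creep '[[0,0,0.3,0,0],[0,-0.1,0.6,0,0],[0,-0.1,0.9,0,0],[0,-0.2,1.2,0,0],[0,-0.2,1.5,0,0],[0,-0.3,1.5,0,0],[0,-0.2,1.5,0,0],[0,-0.2,1.5,0,0]]'; python3 -c "
from h import *
s=sense();print(s['wrist_force'],s['moment'])
capture('top');s=sense();print(s['wrist_force'],s['moment'])"
```

```text
time_s: 17.65
tcp_pos: [0.5474, -0.1527, 0.1724]
ee_rot: [[-0.004, 0.156, -0.988], [0.001, -0.988, -0.156], [-1.0, -0.001, 0.003]]
wrist_force: [-0.5, 0.9, -0.3]
gripper_width: 0.187
[-0.51939098  0.87598685 -0.33423056] [-0.04398907  0.03863113 -0.01811003]
time_s: 18.45
tcp_pos: [0.5472, -0.1513, 0.1724]
ee_rot: [[-0.004, 0.156, -0.988], [0.0, -0.988, -0.156], [-1.0, -0.001, 0.003]]
wrist_force: [1.0, -2.5, -1.6]
gripper_width: 0.186
[ 0.95574314 -2.53699368 -1.63804399] [-1.01811811 -0.20420181  0.0262489 ]
[ 0.10031019 -2.54685452 -0.88813519] [-0.99859524 -0.19363032 -0.00799313]
```

Contact: about 2.5 N in −y and a moment of −1.0 N m, at roughly 24 mm of travel, as the camera predicted. Pressing on gently.

```bash
python3 -m creep '[[0,-0.2,1,0,0],[0,-0.3,2,0,0],[0,-0.5,3,0,0],[0,-0.6,4,0,0],[0,-0.8,5,0,0],[0,-0.9,5.9,0,0],[0,-0.9,5.9,0,0],[0,-0.9,5.9,0,0]]'; python3 -c "
from h import *
s=sense();print(s['wrist_force'],s['moment'])"; python3 -m creep '[[0,-0.2,1,0,0],[0,-0.3,2,0,0],[0,-0.5,3,0,0],[0,-0.6,4,0,0],[0,-0.8,5,0,0],[0,-0.9,5.9,0,0],[0,-0.9,5.9,0,0],[0,-0.9,5.9,0,0]]'; python3 wl.py w9
python3 - <<'E'
from h import *
s=sense();print(s['wrist_force'],s['moment'])
p=np.load("pics/w9.npy",allow_pickle=True).item()
cv2.imwrite("pics/w9c.png",cv2.resize(p["image"][150:290,160:360],None,fx=4,fy=4,interpolation=cv2.INTER_CUBIC))
E
```

```text
time_s: 19.3
tcp_pos: [0.5463, -0.1454, 0.1724]
ee_rot: [[-0.004, 0.156, -0.988], [0.0, -0.988, -0.156], [-1.0, -0.001, 0.003]]
wrist_force: [0.7, -4.5, -2.1]
gripper_width: 0.178
[ 0.69949317 -4.4990493  -2.05171282] [-1.68802765 -0.28252125  0.08187857]
time_s: 20.1
tcp_pos: [0.5454, -0.14, 0.1724]
ee_rot: [[-0.004, 0.156, -0.988], [-0.0, -0.988, -0.156], [-1.0, -0.0, 0.004]]
wrist_force: [0.8, -6.4, -2.3]
gripper_width: 0.179
20.15 [ 0.54542561 -0.13997499  0.17242228] [[-0.004, 0.156, -0.988], [-0.0, -0.988, -0.156], [-1.0, -0.0, 0.004]] [ 0.98997805 -6.08237553 -2.12936348] [ 0.62617374 -0.12686693  0.31641273]
[ 0.98997805 -6.08237553 -2.12936348] [-2.12652327 -0.44072655  0.06318238]
```

View pics/w9c.png

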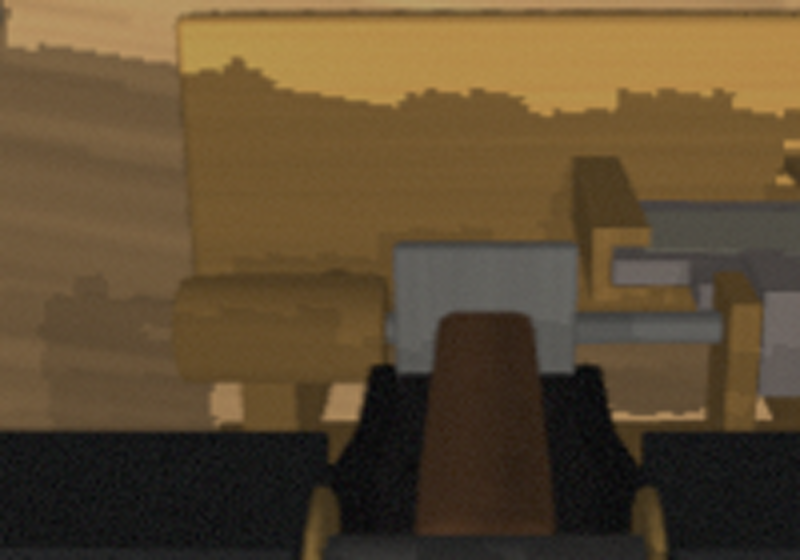

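```bash
python3 -m creep '[[0,0,0.3,0,0],[0,-0.1,0.6,0,0],[0,-0.1,0.9,0,0],[0,-0.2,1.2,0,0],[0,-0.2,1.5,0,0],[0,-0.3,2,0,0],[0,-0.3,2,0,0],[0,-0.3,2,0,0]]'; python3 wl.py w10 plate_mid
python3 - <<'E'
from h import *
s=sense();print(s['wrist_force'],s['moment'])
p=np.load("pics/w10.npy",allow_pickle=True).item()
cv2.imwrite("pics/w10c.png",cv2.resize(p["image"][150:290,220:420],None,fx=4,fy=4,interpolation=cv2.INTER_CUBIC))
E
```

```text
time_s: 20.95
tcp_pos: [0.5452, -0.1385, 0.1725]
ee_rot: [[-0.004, 0.156, -0.988], [-0.001, -0.988, -0.156], [-1.0, 0.001, 0.004]]
wrist_force: [1.1, -6.7, -3.7]
gripper_width: 0.179
21.0 [ 0.54518846 -0.13857151  0.17243803] [[-0.004, 0.156, -0.988], [-0.001, -0.988, -0.156], [-1.0, 0.001, 0.004]] [ 0.3855515  -8.13541228 -2.73541469] [ 0.62593626 -0.12532431  0.31641624]
plate_mid [([348.0, 215.0], 0.7)]
[ 0.5563213  -6.63488377 -3.29899179] [-2.38182092 -0.47161346  0.08607502]
```

View pics/w10c.png

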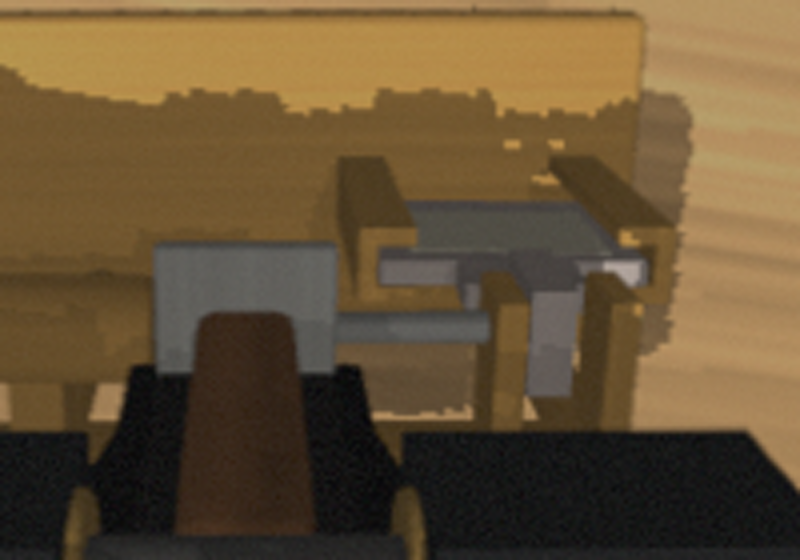

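```bash
python3 -m creep '[[0,0,0.3,0,0],[0,-0.1,0.6,0,0],[0,-0.1,0.9,0,0],[0,-0.2,1.2,0,0],[0,-0.2,1.5,0,0],[0,-0.3,1.8,0,0],[0,-0.3,1.8,0,0],[0,-0.3,1.8,0,0]]'; python3 wl.py w11 plate_mid
python3 - <<'E'
from h import *
s=sense();print(s['wrist_force'],s['moment'])
p=np.load("pics/w11.npy",allow_pickle=True).item()
cv2.imwrite("pics/w11c.png",cv2.resize(p["image"][150:290,220:420],None,fx=4,fy=4,interpolation=cv2.INTER_CUBIC))
E
```

```text
time_s: 21.85
tcp_pos: [0.545, -0.1374, 0.1725]
ee_rot: [[-0.003, 0.156, -0.988], [-0.002, -0.988, -0.156], [-1.0, 0.002, 0.004]]
wrist_force: [1.5, -6.3, -2.7]
gripper_width: 0.179
21.9 [ 0.54500776 -0.13745086  0.17247231] [[-0.003, 0.156, -0.988], [-0.002, -0.988, -0.156], [-1.0, 0.002, 0.004]] [ 1.34074151 -6.92546259 -2.38174076] [ 0.62572856 -0.12404715  0.31642214]
plate_mid [([351.0, 215.0], 0.85), ([333.0, 229.0], 0.57)]
[ 1.0579409  -6.2497994  -2.20793708] [-2.49767515 -0.51987153  0.07431759]
```

View pics/w11c.png

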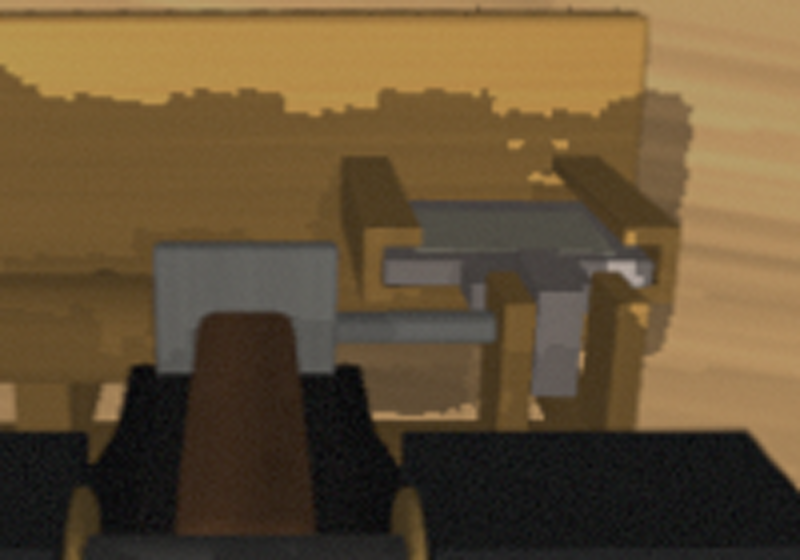

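```bash
python3 -m creep '[[0,-0.1,0.4,0,0],[0,-0.1,0.8,0,0],[0,-0.2,1.2,0,0],[0,-0.2,1.5,0,0],[0,-0.3,1.7,0,0],[0,-0.3,1.7,0,0],[0,-0.3,1.7,0,0],[0,-0.3,1.7,0,0]]'; python3 wl.py w12 plate_mid
python3 - <<'E'
from h import *
s=sense();print(s['wrist_force'],s['moment'])
p=np.load("pics/w12.npy",allow_pickle=True).item()
cv2.imwrite("pics/w12c.png",cv2.resize(p["image"][150:290,220:420],None,fx=4,fy=4,interpolation=cv2.INTER_CUBIC))
E
```

```text
time_s: 22.75
tcp_pos: [0.5449, -0.1365, 0.1725]
ee_rot: [[-0.003, 0.156, -0.988], [-0.003, -0.988, -0.156], [-1.0, 0.003, 0.004]]
wrist_force: [0.9, -7.1, -3.2]
gripper_width: 0.181
22.8 [ 0.54487032 -0.13646647  0.17246425] [[-0.003, 0.156, -0.988], [-0.003, -0.988, -0.156], [-1.0, 0.003, 0.004]] [ 2.15453703 -6.66966874 -3.92643159] [ 0.62553871 -0.12290856  0.31642773]
plate_mid [([349.0, 216.0], 0.61)]
[ 1.85509707 -7.60088353 -3.43436174] [-2.48845229 -0.56016409  0.02371247]
```

View pics/w12c.png

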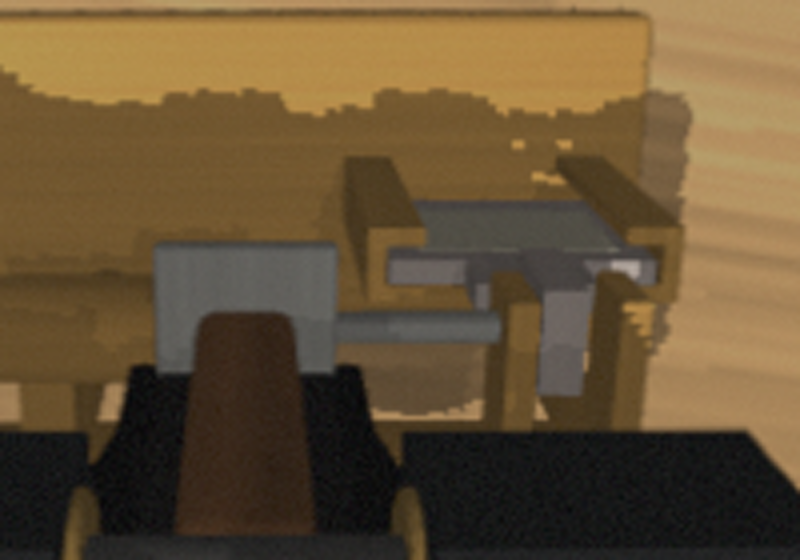

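```bash
python3 -m creep '[[0,-0.1,0.4,0,0],[0,-0.1,0.8,0,0],[0,-0.2,1.1,0,0],[0,-0.2,1.4,0,0],[0,-0.2,1.4,0,0],[0,-0.2,1.4,0,0],[0,-0.2,1.4,0,0],[0,-0.2,1.4,0,0]]'; python3 wl.py w13 plate_mid
python3 - <<'E'
from h import *
s=sense();print(s['wrist_force'],s['moment'])
p=np.load("pics/w13.npy",allow_pickle=True).item()
cv2.imwrite("pics/w13c.png",cv2.resize(p["image"][150:290,220:420],None,fx=4,fy=4,interpolation=cv2.INTER_CUBIC))
E
```

```text
time_s: 23.65
tcp_pos: [0.5447, -0.1358, 0.1725]
ee_rot: [[-0.003, 0.156, -0.988], [-0.005, -0.988, -0.156], [-1.0, 0.004, 0.004]]
wrist_force: [0.9, -8.1, -3.5]
gripper_width: 0.185
23.7 [ 0.54476766 -0.13577425  0.17247608] [[-0.003, 0.156, -0.988], [-0.005, -0.988, -0.156], [-1.0, 0.004, 0.004]] [ 1.39063628 -8.13261511 -2.99661089] [ 0.62542359 -0.12207189  0.31642155]
plate_mid [([19.0, 185.0], 0.67), ([346.0, 208.0], 0.6)]
[ 1.91090862 -7.05290187 -2.0991819 ] [-2.55359912 -0.52112599  0.05232819]
```

View pics/w13c.png

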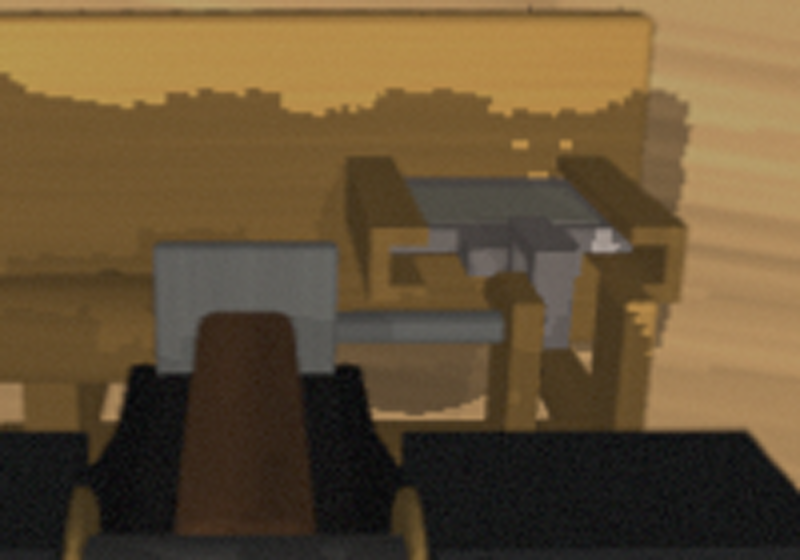

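The plate has dropped: its eye is now well below the lugs. Backing off to the bare stretch, then lifting.

```bash
python3 -m creep '[[0,0,0,0,0],[0,0,0,0,0],[0,0.6,-4,0,0],[0,1.4,-9,0,0],[0,2.4,-15,0,0],[0,3.6,-23,0,0],[0,4.8,-30,0,0],[0,5.8,-37,0,0]]'; python3 -c "
from h import *
s=sense();print(s['wrist_force'],s['moment'])"; python3 -m creep '[[0,0,0,0,0],[0,0,0,1,0],[0,0,0,3,0],[0,0,0,8,0],[0,0,0,15,0],[0,0,0,25,0],[0,0,0,45,0],[0,0,0,66,0]]'; python3 wl.py w14 plate_mid
```

```text
time_s: 24.55
tcp_pos: [0.5506, -0.1728, 0.1724]
ee_rot: [[-0.003, 0.156, -0.988], [-0.004, -0.988, -0.156], [-1.0, 0.003, 0.004]]
wrist_force: [-0.1, -0.4, -0.3]
gripper_width: 0.182
[-0.05796843 -0.39124125 -0.28592673] [-0.0289397  -0.0402977  -0.01438145]
time_s: 25.35
tcp_pos: [0.5505, -0.1728, 0.2397]
ee_rot: [[-0.003, 0.156, -0.988], [-0.004, -0.988, -0.156], [-1.0, 0.003, 0.004]]
wrist_force: [-0.0, -0.3, -1.0]
gripper_width: 0.18
25.4 [ 0.55263867 -0.17339837  0.24423811] [[0.005, 0.157, -0.988], [-0.006, -0.988, -0.157], [-1.0, 0.007, -0.004]] [1.97330116 0.41629229 3.37094716] [ 0.6312084  -0.15914265  0.38361912]
plate_mid [([298.0, 189.0], 0.91)]
```

View pics/w14.png

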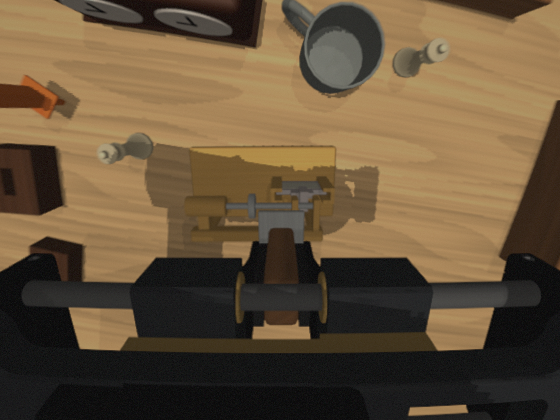

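The plate is down, with its eye between the lugs but below the bar at (305,205), and nothing is held. Returning to the block.

```bash
python3 -m creep '[[0,-5,40,0,-0.04],[0,-10,82,0,-0.079],[0,-15,126,0,-0.079],[0,-20,170,0,-0.079],[0,-25,214,0,-0.079],[0,-30,258,0,-0.079],[0,-36,300,0,-0.079],[0,-40,322,0,-0.079]]';python3 -m creep '[[0,0,0,0,0],[0,0,0,0,0],[0,0,0,0,0],[0,0,0,0,0],[0,0,0,0,0],[0,0,0,0,0],[0,0,0,0,0],[0,0,0,0,0]]'; python3 wl.py w15 holder fork
```

```text
time_s: 26.25
tcp_pos: [0.5118, 0.1516, 0.2425]
ee_rot: [[0.004, 0.081, -0.997], [-0.005, -0.997, -0.081], [-1.0, 0.005, -0.004]]
wrist_force: [-0.2, -0.3, -1.3]
gripper_width: 0.181
time_s: 27.05
tcp_pos: [0.5119, 0.1514, 0.2425]
ee_rot: [[0.004, 0.081, -0.997], [-0.005, -0.997, -0.081], [-1.0, 0.006, -0.004]]
wrist_force: [-0.1, -0.5, -0.6]
gripper_width: 0.181
27.1 [0.51183455 0.15146112 0.24248266] [[0.004, 0.081, -0.997], [-0.005, -0.997, -0.081], [-1.0, 0.005, -0.004]] [-0.87502451 -0.2172152  -1.0166868 ] [0.59220139 0.15905068 0.38707067]
holder [([180.0, 113.0], 0.89), ([280.0, 183.0], 0.66), ([194.0, 0.0], 0.35)]
fork [([283.0, 225.0], 0.88), ([317.0, 102.0], 0.86), ([201.0, 204.0], 0.72)]
```

View pics/w15.png

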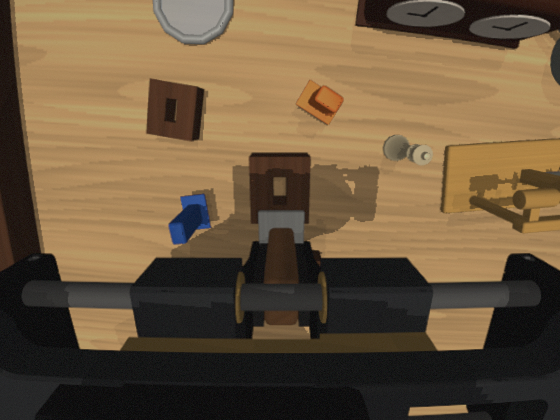

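```bash
python3 -m creep '[[0,-1,1.5,0,0],[0,-1.8,2.4,-20,0],[0,-1.8,2.4,-50,0],[0,-1.8,2.4,-80,0],[0,-1.8,2.4,-100,0],[0,-1.8,2.4,-108,0],[0,-1.8,2.4,-110,0],[0,-1.8,2.4,-110,0]]'; python3 wl.py w16
python3 - <<'E'
from h import *
p=np.load("pics/w16.npy",allow_pickle=True).item()
cv2.imwrite("pics/w16c.png",cv2.resize(p["image"][150:330,180:380],None,fx=4,fy=3.3,interpolation=cv2.INTER_CUBIC))
C=cloud(p);c=np.array([.5088,.1524]);a=np.deg2rad(4.5);ux=np.array([np.cos(a),np.sin(a)]);uy=np.array([-np.sin(a),np.cos(a)])
S=np.stack([(C[...,:2]-c)@ux,(C[...,:2]-c)@uy,C[...,2]],-1)*1000
for n,lo,hi in [("holder",40,50),("guard",82,98)]:
    m=(S[...,2]>lo)&(S[...,2]<hi)&(abs(S[...,1])<50)&(abs(S[...,0])<60);m[262:]=0
    Q=S[m];print(n,len(Q),np.percentile(Q,1,0),np.percentile(Q,99,0))
E
```

```text
time_s: 28.0
tcp_pos: [0.5106, 0.1544, 0.1332]
ee_rot: [[0.006, 0.081, -0.997], [-0.005, -0.997, -0.081], [-1.0, 0.005, -0.005]]
wrist_force: [-0.5, -0.3, 0.2]
gripper_width: 0.185
28.05 [0.51078065 0.15446219 0.13358825] [[0.006, 0.081, -0.997], [-0.004, -0.997, -0.081], [-1.0, 0.005, -0.006]] [-0.1247827   0.11293235 -0.1594928 ] [0.59076168 0.16200459 0.27786378]
holder 4840 [-31.62600711 -34.42559783  41.0678843 ] [40.03559243 34.76449731 47.61048022]
guard 1162 [  2.36121745 -12.50028601  89.84876503] [23.90784503 17.07916637 97.24760023]
```

View pics/w16c.png

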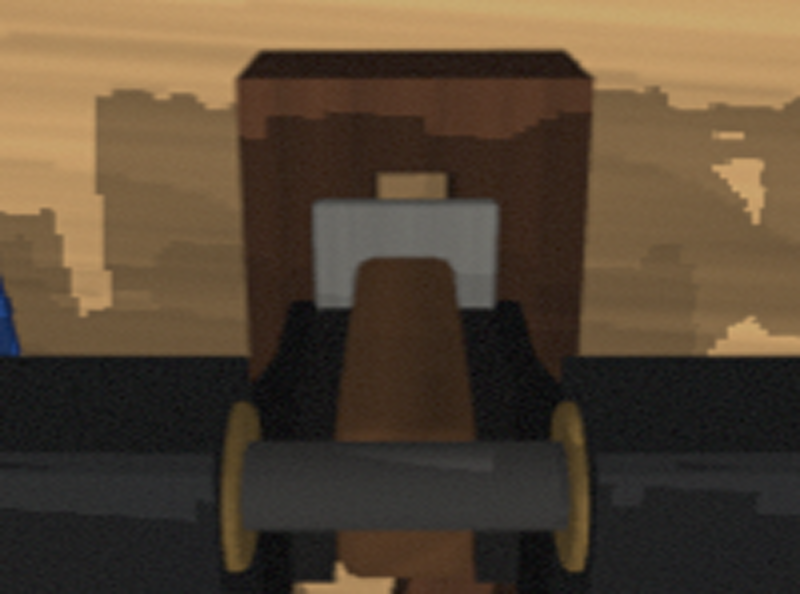

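The guard reads about 2 mm off-centre in x and y. I correct that while lowering into the slot.

```bash
python3 -m creep '[[0,-1.3,-1.6,0,0],[0,-1.3,-1.6,-3,0],[0,-1.3,-1.6,-6,0],[0,-1.3,-1.6,-9,0],[0,-1.3,-1.6,-12,0],[0,-1.3,-1.6,-15,0],[0,-1.3,-1.6,-18,0],[0,-1.3,-1.6,-18,0]]'; python3 -c "
from h import *
s=sense();print(s['wrist_force'],s['moment'])"; python3 -m creep '[[0,0,0,-4,0],[0,0,0,-8,0],[0,0,0,-12,0],[0,0,0,-16,0],[0,0,0,-20,0],[0,0,0,-22.5,0],[0,0,0,-23.5,0],[0,0,0,-23.5,0]]'; python3 wl.py w17
```

```text
time_s: 28.85
tcp_pos: [0.5092, 0.1527, 0.115]
ee_rot: [[0.005, 0.081, -0.997], [-0.005, -0.997, -0.081], [-1.0, 0.005, -0.005]]
wrist_force: [-0.9, 0.6, -0.2]
gripper_width: 0.185
[-0.89864103  0.64259062 -0.22146733] [-0.03365825  0.026749    0.01433023]
time_s: 29.65
tcp_pos: [0.5091, 0.1527, 0.0913]
ee_rot: [[0.005, 0.081, -0.997], [-0.005, -0.997, -0.081], [-1.0, 0.005, -0.005]]
wrist_force: [0.6, 0.0, 0.2]
gripper_width: 0.183
29.7 [0.50923973 0.15272553 0.09150677] [[0.005, 0.081, -0.997], [-0.005, -0.997, -0.081], [-1.0, 0.005, -0.005]] [-0.2143362   0.67664545  0.11802808] [0.58939666 0.16034357 0.23597942]
```

View pics/w17.png

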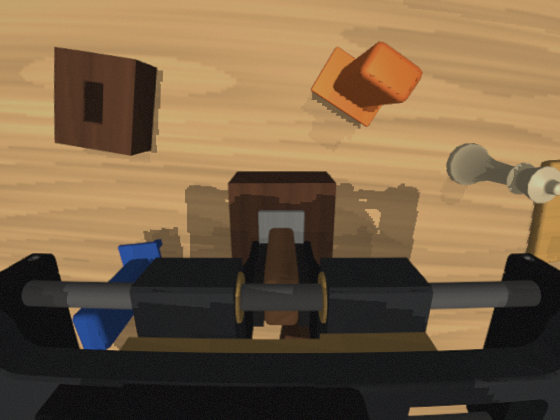

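The fork is seated within about 0.5 mm. Releasing and backing straight up.

```bash
python3 -m creep '[[0,0,0,-0.5,0],[0.1,0,0,-0.5,0],[0.2,0,0,-0.5,0],[0.3,0,0,-0.5,0],[0.45,0,0,-0.5,0],[0.6,0,0,-0.5,0],[0.7,0,0,-0.5,0],[0.7,0,0,-0.5,0]]'; python3 -m creep '[[0.7,0,0,0,0],[0.7,0,0,10,0],[0.7,0,0,25,0],[0.7,0,0,50,0],[0.7,0,0,80,0],[0.7,0,0,115,0],[0.7,0,0,150,0],[0.7,0,0,160,0]]'; python3 -m creep '[[0.7,-20,0,0,0],[0.7,-45,0,0,0],[0.7,-70,0,0,0],[0.7,-70,0,0,0],[0.7,-70,0,0,0],[0.7,-70,0,0,0],[0.7,-70,0,0,0],[0.7,-70,0,0,0]]'; python3 wl.py w18 fork plate_mid
python3 - <<'E'
from h import *
p=np.load("pics/w18.npy",allow_pickle=True).item();C=cloud(p)
c=np.array([.5088,.1524])
near=np.hypot(C[...,0]-c[0],C[...,1]-c[1])<.055
for lo,hi,n in [(.040,.0475,"holder"),(.0475,.056,"guard"),(.112,.126,"top")]:
    P=C[near&(C[...,2]>lo)&(C[...,2]<hi)]; print(n,len(P),cv2.minAreaRect(P[:,:2].astype(np.float32)),np.median(P[:,2]))
s=capture("side");t=capture("top")
for n in ["plate_mid","fork_mid"]: print(n,[(d["centre"],d["confidence"]) for d in mark_of(s,n)][:4])
cv2.imwrite("pics/s18.png",np.hstack([cv2.resize(s["image"][140:330,170:400],(460,560),interpolation=cv2.INTER_CUBIC),cv2.resize(t["image"][90:270,110:400],(340,560))]))
cv2.imwrite("pics/t18.png",t["image"])
# bystanders diff
o=cv2.imread("pics/top0.png");d=cv2.absdiff(o,t["image"]).max(-1);d[:90]=0
n,l,st,ce=cv2.connectedComponentsWithStats((d>50).astype(np.uint8))
print([s_.tolist() for s_ in st[1:] if s_[4]>15])
E
```

```text
time_s: 30.5
tcp_pos: [0.5093, 0.1527, 0.091]
ee_rot: [[0.005, 0.081, -0.997], [-0.005, -0.997, -0.081], [-1.0, 0.005, -0.005]]
wrist_force: [0.8, 0.3, -0.0]
gripper_width: 0.573
time_s: 31.3
tcp_pos: [0.5111, 0.1535, 0.2564]
ee_rot: [[0.014, 0.082, -0.997], [-0.001, -0.997, -0.082], [-1.0, 0.002, -0.014]]
wrist_force: [0.0, 0.4, 0.5]
gripper_width: 0.702
time_s: 32.1
tcp_pos: [0.4415, 0.1535, 0.2561]
ee_rot: [[0.013, 0.082, -0.997], [-0.001, -0.997, -0.082], [-1.0, 0.002, -0.013]]
wrist_force: [0.5, 0.7, 0.1]
gripper_width: 0.703
32.15 [0.44145497 0.15344461 0.25605597] [[0.013, 0.082, -0.997], [-0.001, -0.997, -0.082], [-1.0, 0.002, -0.013]] [-0.4789375  -0.9288808   0.47713992] [0.52058598 0.16060898 0.40141715]
fork [([205.0, 151.0], 0.86), ([288.0, 129.0], 0.71), ([323.0, 48.0], 0.67)]
plate_mid []
holder 3230 ((0.5086497068405151, 0.15247395634651184), (0.08011491596698761, 0.07038374245166779), 4.484848499298096) 0.04607918015718562
guard 697 ((0.5092411041259766, 0.15154273808002472), (0.07978574931621552, 0.06579215824604034), 6.7055816650390625) 0.04992717795695645
top 430 ((0.5092170834541321, 0.1528773307800293), (0.022427983582019806, 0.01558681856840849), 4.499361038208008) 0.11968571133210867
plate_mid [([278.3, 288.6], 0.44)]
fork_mid [([286.8, 181.1], 0.73), ([224.4, 151.9], 0.73), ([243.4, 167.8], 0.72), ([275.4, 286.8], 0.53)]
[[22, 248, 257, 172, 17206], [223, 286, 3, 10, 20], [0, 379, 13, 8, 71], [0, 398, 22, 22, 424], [92, 407, 18, 13, 78]]
```

View pics/w18.png

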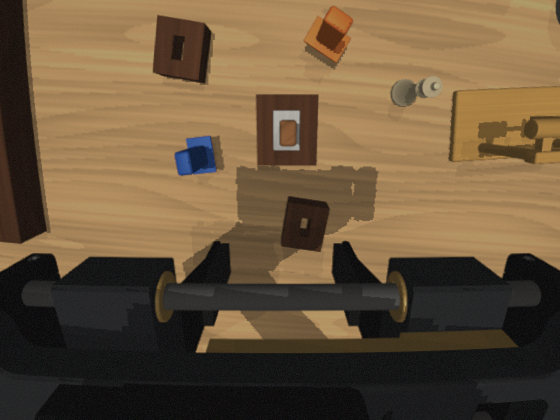

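View pics/s18.png

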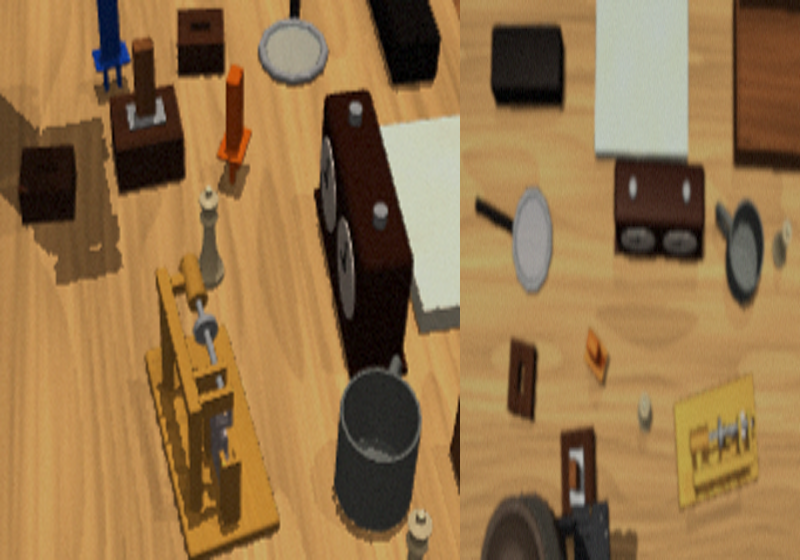

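The fork hangs as it did at the start: handle top at z 0.1197, within 1 mm of the block's centre and at the same yaw. The plate is down in the foot, and the bystanders look unmoved.

```bash
python3 -c "
from station import *
print(sense()['time_s']); print(finish_job())"
```

```text
32.45
the job is handed in; nothing more can be done
None
```

The job is done and handed in at 32.5 s. `finish_job()` gave no verdict, so what follows rests on my own checks.

**What I did:** I took the brown fork from the largest block and straddled the bar in the gap. I felt the collar at about 2.5 N, roughly 24 mm along, then pushed in small steps until the plate dropped. After that I backed off, lifted clear and hung the fork back in its block.

**Last checks:**
- **Fork:** it hangs upright, with its handle top at 0.1197 m as at the start and within about 1 mm of the block's centre.
- **Plate:** the side and wrist pictures show it down in the foot, with its eye below the bar. I judged this by eye and did not measure its height or tilt.
- **Forces:** the largest wrist reading I saw during the push was about 8 N sideways (limit 15 N), with up to about 4 N downward. The end stop showed no sign of being hit.
- **Bystanders:** comparing top views before and after showed no change at the clock, queens, cup or magnifier. The topmost strip of the picture was left out of that comparison.

**Disagreements:** late in the push, the moment suggested about 13.5 mm of bar travel while the tool's displacement suggested about 15. I went by small steps and the camera instead. The calibration also read up to about 2 mm high, so I positioned the fork relative to the stand and block as seen by the wrist camera.

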